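Find the pad with the bead under it on a gluing jig

TASK

A stray bead has got under one of the five sprung shell pads of the gluing jig, so under a light press that pad stands high while the other four sink. Take the brass weight, press its foot lightly on each pad in turn, from the red-striped end of the jig to the plain end (the shell is thin: never more than 15 N), then leave the weight standing upright, let go, in the middle of the pad that stays high. Leave the tumbler, spool and phone where they are.

Things in the scene. Friction and masses are not known exactly. Their poses are not given: they have to be found in the camera images.
- jig: aluminium gluing jig fixed to the bench: flat closed box 104 (x) x 240 (y) x 24 mm high; five round white shell-faced pads on brass posts stand in a zigzag along its top; red strip across the top at its +y end. Origin: centre of its underside; z up, y along its length towards the red strip. Unpressed pad tops are 35 mm above the bench; all pads look alike. The shell cracks above 15 N.
- pad1 (a point): top centre of the first (next to the red strip) pad counted from the red strip, unpressed; pad 28 mm across; fixed at x -18, y 82, z 35 mm of the jig frame (does not sink). A free pad slides down on a spring (0.4 N starts it, then 0.8 N per mm, stop at 5 mm); the pad with the hidden bead stops after about 0.5 mm. The rubber cushion in every pad gives 0.17 mm per N more
- pad2 (a point): top centre of the second pad counted from the red strip, unpressed; pad 28 mm across; fixed at x 18, y 41, z 35 mm of the jig frame (does not sink). A free pad slides down on a spring (0.4 N starts it, then 0.8 N per mm, stop at 5 mm); the pad with the hidden bead stops after about 0.5 mm. The rubber cushion in every pad gives 0.17 mm per N more
- pad3 (a point): top centre of the third pad counted from the red strip, unpressed; pad 28 mm across; fixed at x -18, y 0, z 35 mm of the jig frame (does not sink). A free pad slides down on a spring (0.4 N starts it, then 0.8 N per mm, stop at 5 mm); the pad with the hidden bead stops after about 0.5 mm. The rubber cushion in every pad gives 0.17 mm per N more
- pad4 (a point): top centre of the fourth pad counted from the red strip, unpressed; pad 28 mm across; fixed at x 18, y -41, z 35 mm of the jig frame (does not sink). A free pad slides down on a spring (0.4 N starts it, then 0.8 N per mm, stop at 5 mm); the pad with the hidden bead stops after about 0.5 mm. The rubber cushion in every pad gives 0.17 mm per N more
- pad5 (a point): top centre of the fifth (farthest from the red strip) pad counted from the red strip, unpressed; pad 28 mm across; fixed at x -18, y -82, z 35 mm of the jig frame (does not sink). A free pad slides down on a spring (0.4 N starts it, then 0.8 N per mm, stop at 5 mm); the pad with the hidden bead stops after about 0.5 mm. The rubber cushion in every pad gives 0.17 mm per N more
- weight: upright round solid brass weight, 65 mm high, about 0.36 kg (3.2 to 3.9 N: left standing on a free pad it pushes it down 3 mm or more). Flat foot 18 mm across, widening to a plain cylinder 30 mm across from 20 to 62 mm above the foot, to be gripped there. Origin at the centre of its foot, z up. Stands on the mat (bench level) at the start.
- weight_foot (a point): centre of the weight's flat foot, the end that presses the pads
- tumbler: green glass tumbler, 72 mm across, 95 mm high, origin under its centre; leave it alone
- spool: white wire spool lying flat, 68 mm across, 20 mm high, origin under its centre; leave it alone
- phone: phone lying flat, 75 x 155 x 8 mm, origin under its centre; leave it alone
Mind the look-alikes: they are no part of the job. There is more than one size of the weight; the one meant has the size given above.

How it is judged:
On the way, in this order (a step that is already met when the one before it is completed fails the run):
1. the weight's foot has pressed on the first (next to the red strip) pad (over 1 N, within 12 mm of its middle) (horizontal distance between weight_foot and pad1 below 0.012 m and contact force between weight and jig above 1 N), for 0.06 s.
2. the weight's foot has pressed on the second pad (over 1 N, within 12 mm of its middle) (horizontal distance between weight_foot and pad2 below 0.012 m and contact force between weight and jig above 1 N), for 0.06 s.
3. the weight's foot has pressed on the third pad (over 1 N, within 12 mm of its middle) (horizontal distance between weight_foot and pad3 below 0.012 m and contact force between weight and jig above 1 N), for 0.06 s.
4. the weight's foot has pressed on the fourth pad (over 1 N, within 12 mm of its middle) (horizontal distance between weight_foot and pad4 below 0.012 m and contact force between weight and jig above 1 N), for 0.06 s.
5. the weight's foot has pressed on the fifth (farthest from the red strip) pad (over 1 N, within 12 mm of its middle) (horizontal distance between weight_foot and pad5 below 0.012 m and contact force between weight and jig above 1 N), for 0.06 s.
At the end, for the whole second after the job is handed in: The weight stands free and still, upright within 0.1 rad, its foot within 10 mm of the middle of a pad that has not sunk under it: foot 32.5 to 36.5 mm above the jig's underside (unpressed pad tops: 35 mm; a free pad sinks 3 mm or more) ((horizontal distance between weight_foot and pad1 below 0.01 m or horizontal distance between weight_foot and pad2 below 0.01 m or horizontal distance between weight_foot and pad3 below 0.01 m or horizontal distance between weight_foot and pad4 below 0.01 m or horizontal distance between weight_foot and pad5 below 0.01 m) and z of weight_foot in the frame of jig between 0.0325 and 0.0365 m and contact force between weight and jig above 2 N and angle between weight's own z axis and vertical below 0.1 rad and contact force between the fingers and weight below 0.05 N and linear speed of weight below 0.01 m/s); the robot touches nothing.
It fails at once if the weight loads the jig with more than 15 N (cracks the shell) (contact force between weight and jig above 15 N).
It fails at once if the robot itself presses on the jig (contact force between any of the fingers, the arm and jig above 2 N).
It fails at once if the tumbler is moved by more than 15 mm (distance of tumbler from where it was at the start of the episode above 0.015 m).
It fails at once if the spool is moved by more than 15 mm (distance of spool from where it was at the start of the episode above 0.015 m).
It fails at once if the phone is moved by more than 15 mm (distance of phone from where it was at the start of the episode above 0.015 m).
It also fails if it takes over 66 s, if anything falls off the work surface, if the arm or the gripper's body presses on something with over 40 N, if the wrist force passes 120 N, or if a joint passes its speed limit or range.

ROBOT

A 6-joint arm with a two-finger parallel gripper is mounted at the origin on the work surface. World frame = base frame: x ahead of the robot, y to its left, z up, the work surface at z = 0. Lengths are in m, angles in rad, forces in N, time in s.
With the tool pointing down it reaches from about 0.35 to 0.85 m from the base axis. Payload 8.1 kg.
Tool frame: the origin (TCP) lies at the very end of the fingers, on their centre line; the grasp point (between the pads) lies 19 mm behind it; z points along the fingers, y is the line along which they close (so a half turn about z gives the same grasp; the last joint's range is limited). The gripper opens to 93 mm and grips with 3 to 60 N. Pads are 15 mm wide; open, the fingers measure 128 mm over their backs; the gripper's body (75 mm by 188 mm) begins 65 mm behind the grasp point.
Start: joints at [1.152, 0.13, 1.488, -0, 1.523, -0.085], TCP at [0.197, 0.567, 0.219] pointing down, gripper open.
Joint ranges: [-2.96, 2.96], [-0.89, 2.26], [0.02, 2.5], [-1.34, 4.48], [0, 2.73], [-2.66, 2.66]. Speed limits (rad/s): [2.39, 2.39, 2.79, 3.14, 3.14, 3.14].

INTERFACE

Orientations are given as a rotation vector (axis times angle).
In Python, from plant import read_state, eyes, workorder gives the robot as it stands. The module is installed in compiled form; this text tells all that it offers.
- The arm moves only by the tool play_rows, never from a script. Its argument "targets" is one flat list of numbers, 4 for each row, row after row: the shift along the tool's x, y, z in cm, then the turn about the tool's z in degrees. In form: [dx, dy, dz, roll, dx, dy, dz, roll, ...]. A call has 1 to 8 rows; each row is the pose to reach, as a shift and turn from the pose commanded when the call began, along the tool's axes at that moment; what a row does not reach only later rows make up. A row lasts 1/12 s, in which the tool goes at most 41.7 mm and 7.16 degrees, less where a joint would pass 70% of its speed; a pose out of reach is approached as far as the arm can. A call with a gripper value outside its range is refused whole. "grip" is the finger opening in cm, from 0 to 9.3, set as the call begins (left out, the last holds). The fingers move at their own pace and stop on an object; "grip_force" is the grip in N (left out, the last holds). Time passes only in rows, so rows that repeat a pose let the fingers close. It gives the time, the measured TCP pose, the force, the opening and the grip force at its end, in the units of the state.
- read_state(): the state, without advancing time (a new reading comes with each control period).
- eyes.read_camera(name): name is "scene" or "top"; returns a dict with "image" (384x512x3 uint8, red, green, blue), "vfov" (degrees; the focal length in pixels is half the picture's height over the tangent of half this angle, whatever the lens; pixels are square), "cx", "cy" (the principal point, pixels), "cam_to_world" (4x4, takes a point from camera to world coordinates). Camera axes: x right, y up, looking along -z (the intrinsics and any distortion apply to the point x, -y, -z); pixel columns grow to the right and rows downward; lengths in m; the calibration is good to about 2 mm. A picture is of the moment at which its call begins. There is no depth.
- workorder.close_job(): hands the job in; it is judged then, once.
The state is a dict: "t": time; "q": joint angles; "dq": joint speeds; "joint_torque": joint torques, N m; "tool_pos": TCP position; "orientation": TCP orientation; "force": force on the tool from outside, world axes, zero at the start; "wrist_torque": the same for the moment, N m; "opening": finger opening in m; "gripper_force": force on a finger pad.
Only numpy, scipy, OpenCV 4.12 (cv2) and the standard library are available. Lean on these libraries where they do the work, as an engineer would, in place of code of your own. Each camera call takes 0.05 s, during which the arm holds its last target. There are 200 camera calls.

## Working session

There is one attempt and no reset: what is moved stays moved. The work goes in short steps, Python scripts to look and compute and a tool call to move; the robot and the scene stay as the last step left them, time stands still between calls to the robot, and variables do not carry over. Pictures are saved under pics/ and viewed, at most 10 in all, crops included, and the job is handed in when it is done.

Besides the shell and the picture viewer there is one more tool, called as name(argument=value, ...), one argument or row to a line, values as JSON. play_rows: Moves the arm, as the interface text tells. Its arguments: {"type":"object","properties":{"targets":{"type":"array"},"grip":{"type":"number"},"grip_force":{"type":"number"}},"required":["targets"]}

```bash
mkdir -p pics; cat > h.py <<'E'
import numpy as np,cv2
from plant import read_state,eyes,workorder
def cam(n):
    c=eyes.read_camera(n); return c
def ray(c,u,v):
    f=c["image"].shape[0]/2/np.tan(np.radians(c["vfov"])/2)
    d=np.array([(u-c["cx"])/f,-(v-c["cy"])/f,-1.]); T=np.array(c["cam_to_world"])
    return T[:3,3],T[:3,:3]@d
def onz(c,u,v,z):
    o,d=ray(c,u,v); return o+d*(z-o[2])/d[2]
def proj(c,p):
    f=c["image"].shape[0]/2/np.tan(np.radians(c["vfov"])/2)
    T=np.array(c["cam_to_world"]); q=T[:3,:3].T@(np.array(p)-T[:3,3])
    return c["cx"]+f*q[0]/-q[2], c["cy"]-f*q[1]/-q[2]
E
python3 - <<'E'
from h import *
s=read_state();print(s)
ims=[]
for n in("top","scene"):
    c=cam(n);print({k:v for k,v in c.items() if k!="image"})
    cv2.imwrite(f"pics/{n}0.png",cv2.resize(c["image"][:,:,::-1],(768,576),interpolation=cv2.INTER_CUBIC))
    np.save(n+"0.npy",c,allow_pickle=True)
E
```

```text
{'t': 0.0, 'q': array([ 1.15160500e+00,  1.31173408e-01,  1.48927194e+00, -7.91761261e-07,
        1.52301052e+00, -8.53965787e-02]), 'dq': array([ 1.86414537e-03, -4.22766615e-04, -1.22480711e-03, -6.99838500e-04,
        1.05867339e-03, -9.02902841e-05]), 'joint_torque': array([-1.85082703e-03, -5.59859061e+01, -4.91748226e+01,  7.67574110e-02,
        3.59325169e-02, -1.12333164e-04]), 'tool_pos': array([0.19632101, 0.56636487, 0.21758418]), 'orientation': array([-5.21815401e-01, -3.09748087e+00,  2.83395826e-03]), 'force': array([-0.08562369, -0.22158173,  0.01994976]), 'wrist_torque': array([ 0.0632749 , -0.03985929, -0.0071815 ]), 'gripper_force': 0.0, 'opening': 0.09310655958140489}
{'vfov': 56.3930128023006, 'cx': 260.66488117481515, 'cy': 187.7397054995506, 'cam_to_world': array([[ 0.18781402,  0.961202  , -0.20203123,  0.41845828],
       [-0.98219441,  0.18285871, -0.04309098,  0.00547554],
       [-0.00447597,  0.20652703,  0.97843066,  0.84635164],
       [ 0.        ,  0.        ,  0.        ,  1.        ]])}
{'vfov': 55.76654597692238, 'cx': 259.06293854297076, 'cy': 191.78907607545284, 'cam_to_world': array([[ 0.69271275, -0.61585553,  0.37532787,  0.91350754],
       [ 0.72108433,  0.60126478, -0.34426451, -0.26639892],
       [-0.01365422,  0.50911946,  0.86058755,  0.78026204],
       [ 0.        ,  0.        ,  0.        ,  1.        ]])}
```

View pics/top0.png

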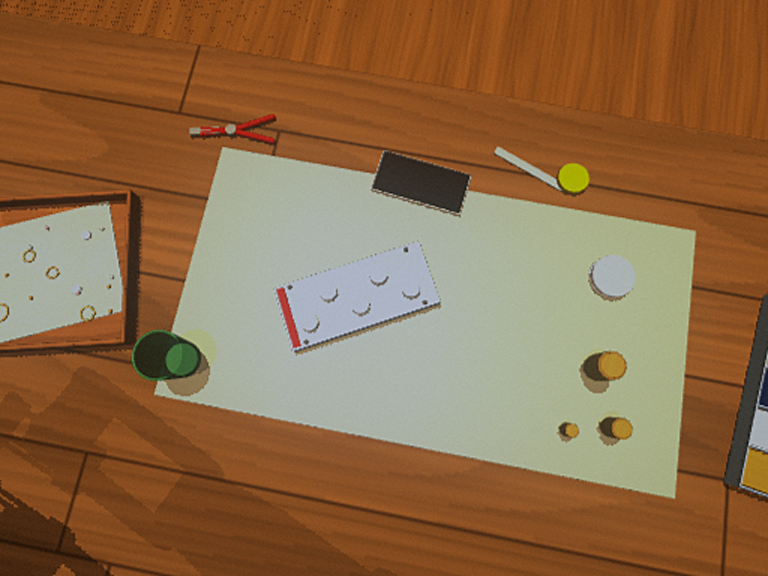

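View pics/scene0.png

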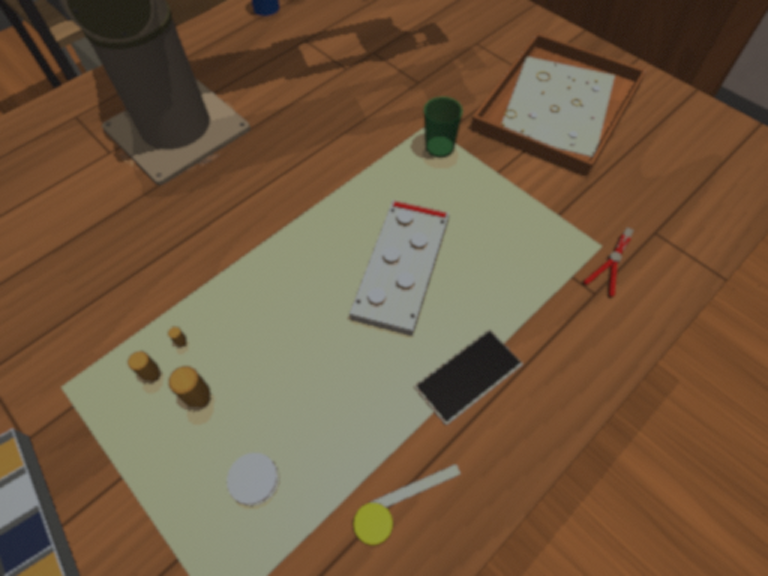

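The top view shows the jig at about (358,297), with the red strip at the left (289,318). Three brass weights sit at (611,366), (621,428) and (570,430), in 768-px coordinates. Next I'll measure the weights' sizes and the jig pose.

```bash
python3 - <<'E'
from h import *
def comps(m,amin):
    n,l,st,ce=cv2.connectedComponentsWithStats(m.astype(np.uint8)); return [(st[i],ce[i],l==i) for i in range(1,n) if st[i][4]>=amin]
C={n:np.load(n+"0.npy",allow_pickle=True).item() for n in("top","scene")}
for n,c in C.items():
    im=c["image"];hsv=cv2.cvtColor(im,cv2.COLOR_RGB2HSV)
    x0,x1,y0,y1=(360,450,220,310) if n=="top" else (75,150,210,280)
    H=hsv[...,0];S=hsv[...,1];V=hsv[...,2]
    m=np.zeros(H.shape,bool);m[y0:y1,x0:x1]=((S>110)&(V>(130 if n=="top" else 0)))[y0:y1,x0:x1]
    for st,ce,mm in comps(m,15):
        p=np.argwhere(mm)[:,::-1].astype(np.float32);e=cv2.fitEllipse(cv2.findContours(mm.astype(np.uint8),0,cv2.CHAIN_APPROX_NONE)[0][0]) if len(p)>20 else None
        print(n,st,ce.round(1),e, onz(c,*ce,.065).round(4))
c=C["top"];im=c["image"];hsv=cv2.cvtColor(im,cv2.COLOR_RGB2HSV)
print("jig px",im[200,220],"mat",im[150,180],im[190,320],"red",im[212,193])
# white jig (bluish vs greenish mat): b - g
d=im[...,2].astype(int)-im[...,1]
m=np.zeros(d.shape,bool);m[150:245,170:305]=((d>-3)&(im[...,2]>60))[150:245,170:305]
R=(hsv[...,1]>130)&((hsv[...,0]<6)|(hsv[...,0]>174));R[:, :170]=0;R[:150]=0;R[245:]=0;R[:,305:]=0
for nm,k in(("jig",m),("red",R)):
  for st,ce,mm in comps(k,30):
    p=np.argwhere(mm)[:,::-1].astype(np.float32);r=cv2.minAreaRect(p)
    print(nm,st,ce,r,[onz(c,*q,.024)[:2].round(4) for q in cv2.boxPoints(r)])
cv2.imwrite("pics/jigtop.png",cv2.resize(im[150:245,170:305,::-1],None,fx=5.8,fy=5.8,interpolation=cv2.INTER_CUBIC))
cv2.imwrite("pics/w.png",np.hstack([cv2.resize(im[220:310,365:440,::-1],(480,576),interpolation=cv2.INTER_CUBIC),]))
E
```

```text
top [399 234  19  19 277] [407.7 243. ] ((407.7303161621094, 243.03781127929688), (17.225568771362305, 18.815622329711914), 138.92694091796875) [ 0.5194 -0.2944  0.065 ]
top [408 278  14  15 152] [414.2 285.3] ((414.22381591796875, 285.29412841796875), (12.307869911193848, 13.926584243774414), 147.52549743652344) [ 0.4341 -0.317   0.065 ]
top [377 282   9  10  65] [380.9 286.5] ((380.93389892578125, 286.53076171875), (7.7862467765808105, 8.829973220825195), 151.05923461914062) [ 0.4184 -0.2486  0.065 ]
scene [ 75 210  31  22 361] [ 85.1 217.1] ((84.64558410644531, 217.21441650390625), (17.0816707611084, 34.6710090637207), 63.89664840698242) [ 0.3792 -0.3012  0.065 ]
scene [112 218  12  13  91] [117.5 223.8] ((117.41545867919922, 223.67111206054688), (7.431948661804199, 13.873031616210938), 143.99220275878906) [ 0.4438 -0.2584  0.065 ]
scene [ 85 234  21  20 261] [ 95.4 243.8] ((95.24662780761719, 243.724609375), (13.394864082336426, 23.056901931762695), 133.34771728515625) [ 0.4511 -0.3183  0.065 ]
scene [113 244  26  28 497] [125.8 257.6] ((125.71318817138672, 257.5254211425781), (19.608951568603516, 30.52787971496582), 138.01686096191406) [ 0.5227 -0.2888  0.065 ]
jig px [127 118  99] mat [170 176 164] [170 177 159] red [175  61  53]
jig [ 183  161  110   75 4232] [239.0649811  196.24031191] ((236.93795776367188, 196.86508178710938), (45.511173248291016, 103.46403503417969), 71.02959442138672) [array([0.5428, 0.224 ]), array([0.6662, 0.0133]), array([ 0.5701, -0.039 ]), array([0.4515, 0.1673])]
red [185 192  15  40 198] [192.05555556 211.34848485] ((192.1082763671875, 211.4681396484375), (40.236915588378906, 4.909693717956543), 73.61045837402344) [array([0.5427, 0.2156]), array([0.548 , 0.2055]), array([0.465 , 0.1593]), array([0.4598, 0.1692])]
```

View pics/jigtop.png

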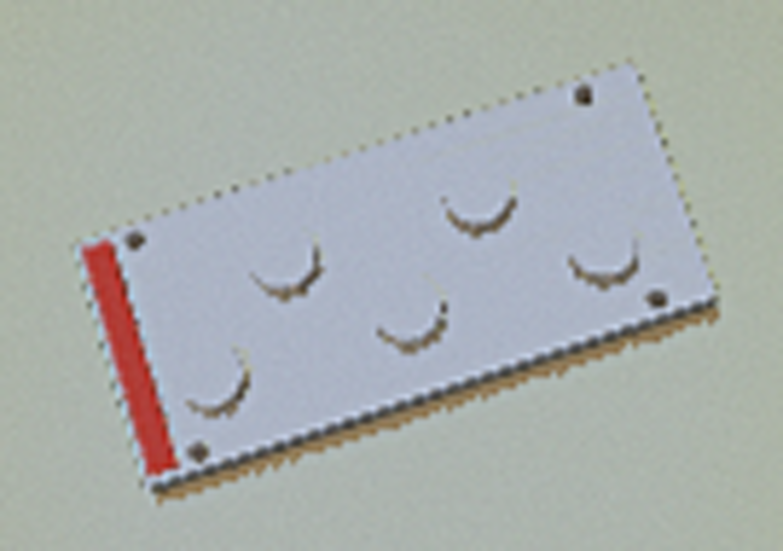

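View pics/w.png

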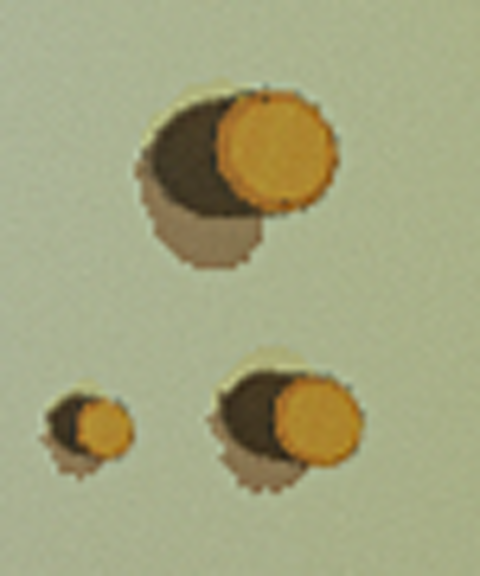

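The 30 mm weight is the middle one (about 13.5–14 px × 2.2 mm), at crop (318,421). The jig's top-face corners in its crop are about (80,243), (633,63), (718,298) and (152,485). Now I'll compute the poses and the tool axes.

```bash
cat >> h.py <<'E'
from scipy.spatial.transform import Rotation as Ro
PADS=np.array([[-18,82],[18,41],[-18,0],[18,-41],[-18,-82]])/1e3
def shift(p):  # cm along tool axes from measured pose to world p
    s=read_state(); return (Ro.from_rotvec(s["orientation"]).as_matrix().T@(np.array(p)-s["tool_pos"])*100).round(2)
E
python3 - <<'E'
from h import *
C={n:np.load(n+"0.npy",allow_pickle=True).item() for n in("top","scene")}
c=C["top"]
px=[((u+.5)/5.8-.5+170,(v+.5)/5.8-.5+150) for u,v in[(80,243),(633,63),(718,298),(152,485)]]
W=np.array([onz(c,*p,.024)[:2] for p in px]); 
J=np.array([[52,120],[52,-120],[-52,-120],[-52,120]])/1e3
print(W,np.linalg.norm(np.diff(W[[0,1,2,3,0]],axis=0),axis=1))
def fit(J,W):
    a=J-J.mean(0);b=W-W.mean(0);th=np.arctan2((a[:,0]*b[:,1]-a[:,1]*b[:,0]).sum(),(a*b).sum());R=np.array([[np.cos(th),-np.sin(th)],[np.sin(th),np.cos(th)]])
    t=W.mean(0)-R@J.mean(0);print("th",th,"t",t,"res",(W-(J@R.T+t)).round(4).tolist());return R,t
R,t=fit(J,W)
P=PADS@R.T+t;print("pads",P.round(4).tolist())
np.savez("jig.npz",P=P,R=R,t=t)
s=C["scene"]; im=s["image"][:,:,::-1].copy()
k=5; 
v=cv2.resize(im[125:225,220:310],None,fx=k,fy=k,interpolation=cv2.INTER_CUBIC)
def pt(p):
    u,w=proj(s,p);return int((u-220+.5)*k),int((w-125+.5)*k)
for p in P:
    for a in np.arange(0,6.28,.1): cv2.circle(v,pt([p[0]+.014*np.cos(a),p[1]+.014*np.sin(a),.035]),1,(0,0,255),-1)
cor=J@R.T+t
for i in range(4): cv2.line(v,pt([*cor[i],.024]),pt([*cor[(i+1)%4],.024]),(0,200,0),1)
im2=c["image"][:,:,::-1];w=cv2.resize(im2[150:245,180:300],None,fx=3,fy=3,interpolation=cv2.INTER_CUBIC)
for p in P:
    for a in np.arange(0,6.28,.15):
        u,q=proj(c,[p[0]+.014*np.cos(a),p[1]+.014*np.sin(a),.035]);cv2.circle(w,(int((u-180+.5)*3),int((q-150+.5)*3)),0,(0,0,255),-1)
o=np.zeros((500,800,3),np.uint8);o[:500,:v.shape[1]]=v[:500];o[:285,450:800]=w[:, :350];cv2.imwrite("pics/ov.png",o)
# weight: two-view triangulation of top centres
for nm,a,b in(("med",(414.2,285.3),(93.7,240)),("big",(407.7,243),(123,253.5)),("small",(380.9,286.5),(117,220.5))):
    o1,d1=ray(c,*a);o2,d2=ray(s,*b);A=np.stack([d1,-d2],1);x=np.linalg.lstsq(A,o2-o1,rcond=None)[0];print(nm,(o1+d1*x[0]).round(4),(o2+d2*x[1]).round(4))
print(Ro.from_rotvec(read_state()["orientation"]).as_matrix().round(3),shift([.45,.3,.2]),shift([.434,-.317,.12]))
E
```

```text
[[ 0.5455977   0.21797559]
 [ 0.66164111  0.01187832]
 [ 0.57158869 -0.03902648]
 [ 0.45612488  0.16750657]] [0.23652095 0.10344437 0.23661739 0.1027254 ]
th 0.5117263292634804 t [0.55873809 0.0895835 ] res [[0.0003, -0.0017], [-0.0012, 0.0015], [-0.0006, 0.0015], [0.0015, -0.0012]]
pads [[0.5029, 0.1523], [0.5544, 0.1341], [0.543, 0.0808], [0.5945, 0.0626], [0.5832, 0.0093]]
med [ 0.4342 -0.3198  0.0583] [ 0.4357 -0.3168  0.0571]
big [ 0.5177 -0.289   0.0789] [ 0.5184 -0.2875  0.0784]
small [ 0.4185 -0.2564  0.0408] [ 0.4195 -0.2545  0.0401]
[[-0.945  0.328 -0.001]
 [ 0.328  0.945 -0.002]
 [ 0.    -0.002 -1.   ]] [-32.7  -16.86   1.79] [-51.4  -75.67   9.89]
```

View pics/ov.png

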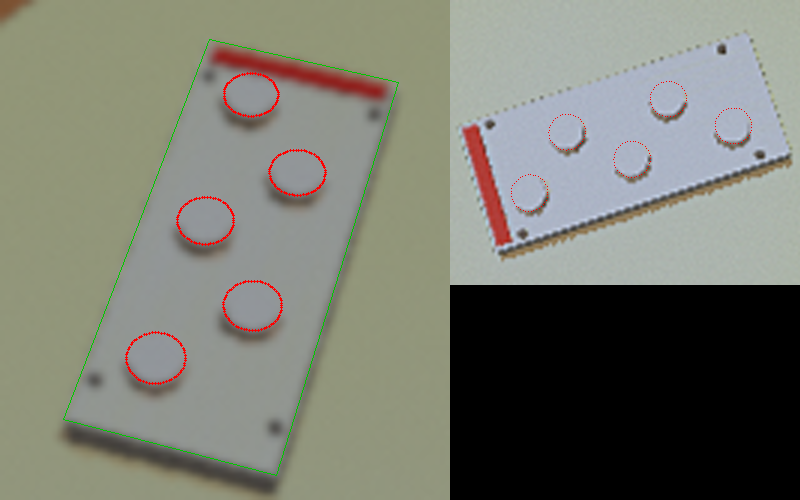

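The overlay agrees with both views: the projected pad rings sit on the pads. Moving to above the weight.

play_rows(
  targets=[-32.7, -20, 0, 0, -32.7, -20, 0, 0, -32.7, -20, 0, 0, -32.7, -20, 0, 0, -32.7, -20, 0, 0, -32.7, -20, 0, 0, -32.7, -20, 0, 0, -32.7, -20, 0, 0],
  grip=5.5,
  grip_force=25,
)

```text
t: 0.77
tool_pos: [0.4089, 0.3075, 0.2183]
orientation: [-0.521, -3.098, 0.0]
force: [0.1, -0.0, -0.2]
opening: 0.055
gripper_force: 0.0
```

```bash
python3 -c "
from h import *
s=read_state();print(s['t'],s['tool_pos'],s['orientation'],s['force'],s['opening'],shift([.434,-.317,.12]))"
```

```text
0.7667 [0.40885663 0.30753776 0.21834763] [-5.21415429e-01 -3.09770860e+00  3.85309411e-04] [ 0.07949401 -0.04799658 -0.17562751] 0.055039679597599284 [-22.82 -58.19   9.85]
```

play_rows(
  targets=[-11.4, -29.1, 0, 0, -11.4, -29.1, 0, 0, -11.4, -29.1, 0, 0, -11.4, -29.1, 0, 0, -11.4, -29.1, 0, 0, -11.4, -29.1, 0, 0, -11.4, -29.1, 0, 0, -11.4, -29.1, 0, 0],
)

```text
t: 1.43
tool_pos: [0.42, -0.0066, 0.2184]
orientation: [0.525, 3.097, -0.002]
force: [-0.1, 0.1, 0.5]
opening: 0.0549
gripper_force: 0.0
```

play_rows(
  targets=[-11.4, -29.1, 4, 0, -11.4, -29.1, 6, 0, -11.4, -29.1, 8, 0, -11.4, -29.1, 9.8, 0, -11.4, -29.1, 9.8, 0, -11.4, -29.1, 9.8, 0, -11.4, -29.1, 9.8, 0, -11.4, -29.1, 9.8, 0],
)

```text
t: 2.1
tool_pos: [0.4321, -0.3173, 0.1192]
orientation: [-0.523, -3.097, -0.0]
force: [0.7, 0.6, 0.8]
opening: 0.0551
gripper_force: 0.0
```

```bash
python3 -c "
from h import *
s=read_state();print(s['t'],s['tool_pos'],s['q'],s['force'],shift([.434,-.317,.12]))"
```

```text
2.1 [ 0.43211521 -0.31733782  0.11921044] [-7.28938510e-01  2.89207524e-02  1.77996238e+00 -2.01638290e-04
  1.33338663e+00 -1.96518366e+00] [0.70870975 0.64013925 0.7799748 ] [-0.17  0.09 -0.08]
```

play_rows(
  targets=[-0.2, 0, 3, 0, -0.2, 0, 6, 0, -0.2, 0, 8, 0, -0.2, 0, 9.3, 0, -0.2, 0, 9.3, 0, -0.2, 0, 9.3, 0],
)

```text
t: 2.6
tool_pos: [0.4346, -0.3154, 0.0274]
orientation: [-0.521, -3.097, -0.001]
force: [-0.7, -0.3, 0.1]
opening: 0.0547
gripper_force: 0.0
```

play_rows(
  targets=[0, 0, 0, 0, 0, 0, 0, 0, 0, 0, 0, 0, 0, 0, 0, 0, 0, 0, 0, 0, 0, 0, 0, 0],
  grip=2.2,
  grip_force=30,
)

```text
t: 3.1
tool_pos: [0.4356, -0.3165, 0.0288]
orientation: [0.522, 3.096, -0.002]
force: [-0.3, 0.2, 5.7]
opening: 0.0296
gripper_force: 29.7
```

play_rows(
  targets=[0, 0, -1, 0, 0, 0, -3, 0, 0, 0, -5, 0, 0, 0, -7, 0, 0, 0, -7, 0, 0, 0, -7, 0],
)

```text
t: 3.6
tool_pos: [0.4354, -0.3163, 0.0985]
orientation: [0.522, 3.096, -0.002]
force: [-0.9, -0.0, -3.3]
opening: 0.0296
gripper_force: 29.7
```

```bash
python3 - <<'E'
from h import *
s=read_state();print(s['t'],s['tool_pos'],s['force'],s['wrist_torque'],s['opening'])
v=[]
for n,(x,y) in(("top",(340,190)),("scene",(40,130))):
    c=cam(n);np.save(n+"1.npy",c,allow_pickle=True);v.append(cv2.resize(c["image"][y:y+130,x:x+130,::-1],(400,400),interpolation=cv2.INTER_CUBIC))
cv2.imwrite("pics/grip.png",np.hstack(v))
print([read_state()['force'].round(2)],read_state()['tool_pos'])
E
```

```text
3.6 [ 0.43543462 -0.31626784  0.09851069] [-0.92938465 -0.03303541 -3.3397452 ] [ 0.01151588 -0.04532424  0.01138271] 0.0295554528638255
[array([ 0.36, -0.12, -3.76])] [ 0.43402797 -0.31507213  0.0960689 ]
```

View pics/grip.png

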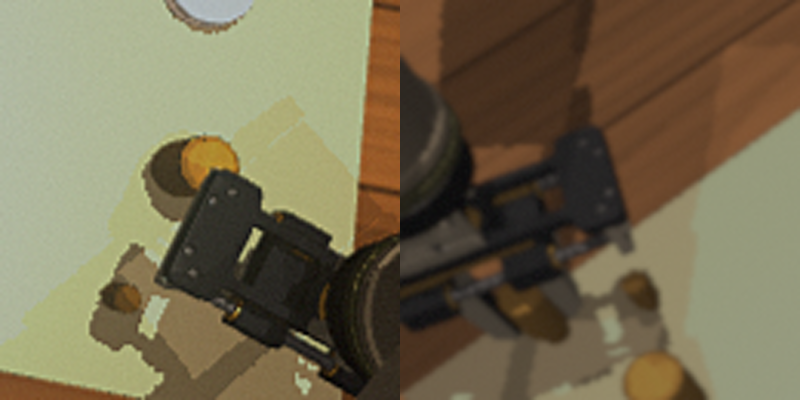

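The weight is held upright and clear of the mat, with about 3.6 N on the wrist. Carrying it above pad 1.

play_rows(
  targets=[0, 3, -3, 0, 4.5, 23, -3, 0, 4.5, 23, -3, 0, 4.5, 23, -3, 0, 4.5, 23, -3, 0, 4.5, 23, -3, 0, 4.5, 23, -3, 0, 4.5, 23, -3, 0],
)

```text
t: 4.37
tool_pos: [0.4666, -0.0814, 0.1258]
orientation: [-0.515, -3.096, -0.001]
force: [-0.6, -0.7, -3.8]
opening: 0.0297
gripper_force: 29.9
```

play_rows(
  targets=[4.5, 23.5, 0, 0, 4.5, 23.5, 0, 0, 4.5, 23.5, 0, 0, 4.5, 23.5, 0, 0, 4.5, 23.5, 0, 0, 4.5, 23.5, 0, 0, 4.5, 23.5, 0, 0, 4.5, 23.5, 0, 0],
)

```text
t: 5.03
tool_pos: [0.5018, 0.1531, 0.1262]
orientation: [-0.519, -3.096, 0.002]
force: [0.2, -0.6, -3.1]
opening: 0.0297
gripper_force: 29.9
```

```bash
cat >> h.py <<'E'
P=np.load("jig.npz")["P"]; FOOT=.028
def avg(n=6):
    a=[]
    for i in range(n): cam("top"); s=read_state(); a.append(np.r_[s["tool_pos"],s["force"],s["wrist_torque"]])
    m=np.mean(a,0); print("t",s["t"].__round__(2),"pos",m[:3].round(4),"F",m[3:6].round(2),"sd",np.std(a,0)[[0,1,2,5]].round(4),"M",m[6:].round(3)); return m
def to(i,zfoot,n=6):
    m=avg(n);R=Ro.from_rotvec([-.5218,-3.0975,0]).as_matrix(); print("shift cm",(R.T@(np.r_[P[i-1],zfoot+FOOT]-m[:3])*100).round(2)); return m
E
python3 -c "
from h import *
to(1,.045,8)"
```

```text
t 5.43 pos [0.5021 0.1515 0.127 ] F [ 0.13 -0.08 -3.21] sd [2.000e-04 3.000e-04 5.000e-04 4.107e-01] M [-0.005 -0.021 -0.012]
shift cm [-0.06  0.09  5.4 ]
```

play_rows(
  targets=[0, 0, 2, 0, 0, 0.1, 4, 0, 0, 0.1, 5, 0, 0, 0.1, 5.7, 0, 0, 0.1, 5.7, 0, 0, 0.1, 5.7, 0],
)

```text
t: 5.93
tool_pos: [0.5025, 0.1538, 0.0709]
orientation: [-0.522, -3.098, 0.0]
force: [0.1, 1.3, -4.0]
opening: 0.0295
gripper_force: 29.9
```

```bash
python3 - <<'E'
from h import *
to(1,.035,6)
c=cam("scene");x,y=200,90;k=5
v=cv2.resize(c["image"][y:y+115,x:x+120,::-1],None,fx=k,fy=k,interpolation=cv2.INTER_CUBIC)
for a in np.arange(0,6.28,.1):
    for r,z,col in((.014,.035,(0,0,255)),(.009,.042,(255,0,0))):
        u,w=proj(c,[P[0][0]+r*np.cos(a),P[0][1]+r*np.sin(a),z]);cv2.circle(v,(int((u-x+.5)*k),int((w-y+.5)*k)),1,col,-1)
cv2.imwrite("pics/p1.png",v)
E
```

```text
t 6.23 pos [0.5033 0.1541 0.0717] F [-0.23  0.05 -3.24] sd [1.000e-04 1.000e-04 2.000e-04 6.727e-01] M [-0.011 -0.017 -0.011]
shift cm [-0.02 -0.18  0.87]
```

View pics/p1.png

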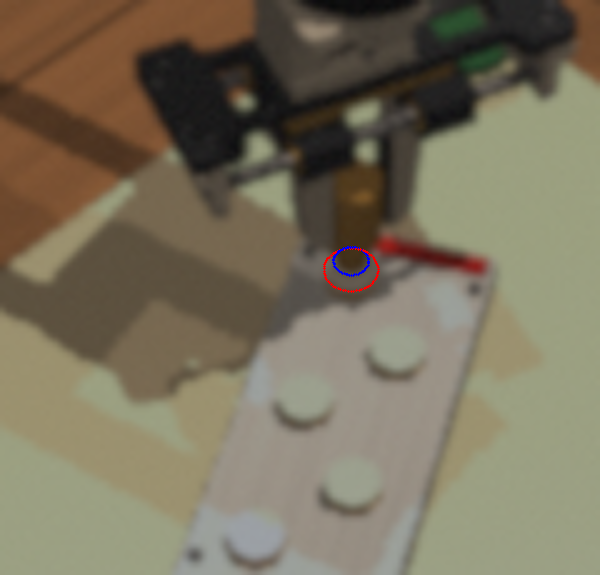

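The foot sits centred over pad 1: the dark foot at (351,262) lies in the blue ring. Stepping down gently.

play_rows(
  targets=[0, -0.1, 0.2, 0, 0, -0.1, 0.4, 0, 0, -0.1, 0.5, 0, 0, -0.1, 0.5, 0, 0, -0.1, 0.5, 0],
)

```text
t: 6.7
tool_pos: [0.502, 0.153, 0.0654]
orientation: [-0.522, -3.098, 0.0]
force: [0.1, 0.3, -2.8]
opening: 0.0295
gripper_force: 29.9
```

```bash
python3 -c "
from h import *
to(1,.035,8)"
```

```text
t 7.1 pos [0.5022 0.153  0.0657] F [-0.12  0.13 -3.11] sd [0.000e+00 0.000e+00 1.000e-04 3.967e-01] M [ 0.004  0.005 -0.   ]
shift cm [-0.09 -0.05  0.27]
```

play_rows(
  targets=[0, 0, 0.05, 0, 0, 0, 0.1, 0, 0, 0, 0.1, 0, 0, 0, 0.1, 0],
)

```text
t: 7.43
tool_pos: [0.5021, 0.153, 0.0645]
orientation: [-0.522, -3.098, 0.0]
force: [0.8, -0.1, -2.8]
opening: 0.0297
gripper_force: 29.9
```

```bash
python3 -c "
from h import *
to(1,.035,8)"
```

```text
t 7.83 pos [0.5022 0.153  0.0646] F [ 0.28  0.1  -3.25] sd [0.    0.    0.    0.387] M [-0.007  0.004  0.018]
shift cm [-0.09 -0.05  0.16]
```

play_rows(
  targets=[0, 0, 0.05, 0, 0, 0, 0.1, 0, 0, 0, 0.1, 0, 0, 0, 0.1, 0],
)

```text
t: 8.17
tool_pos: [0.5023, 0.153, 0.0637]
orientation: [0.522, 3.098, 0.0]
force: [0.4, 0.3, -2.5]
opening: 0.0296
gripper_force: 29.9
```

```bash
python3 -c "
from h import *
to(1,.035,8)"
```

```text
t 8.57 pos [0.5022 0.153  0.0637] F [ 0.29  0.19 -2.44] sd [0.     0.     0.     0.6193] M [ 0.034 -0.029  0.015]
shift cm [-0.09 -0.05  0.07]
```

play_rows(
  targets=[0, 0, 0.05, 0, 0, 0, 0.1, 0, 0, 0, 0.1, 0, 0, 0, 0.1, 0],
)

```text
t: 8.9
tool_pos: [0.5023, 0.153, 0.0627]
orientation: [0.522, 3.098, 0.0]
force: [0.7, -0.1, -1.6]
opening: 0.0296
gripper_force: 29.9
```

```bash
python3 -c "
from h import *
to(1,.035,8)"
```

```text
t 9.3 pos [0.5022 0.153  0.0627] F [ 0.32  0.31 -2.01] sd [0.     0.     0.     0.4493] M [ 0.034 -0.063 -0.002]
shift cm [-0.09 -0.05 -0.03]
```

play_rows(
  targets=[0, 0, 0.05, 0, 0, 0, 0.1, 0, 0, 0, 0.1, 0, 0, 0, 0.1, 0],
)

```text
t: 9.63
tool_pos: [0.5023, 0.153, 0.0617]
orientation: [0.522, 3.098, 0.0]
force: [-0.1, 0.1, -1.5]
opening: 0.0299
gripper_force: 29.9
```

```bash
python3 -c "
from h import *
to(1,.035,10)"
```

```text
t 10.13 pos [0.5022 0.153  0.0617] F [ 0.35 -0.05 -1.33] sd [0.    0.    0.    0.522] M [ 0.04  -0.092  0.005]
shift cm [-0.09 -0.05 -0.13]
```

Pad 1 is free (about 0.75 N/mm). On to pad 2.

play_rows(
  targets=[0, 0, -1, 0, 0, 0, -1.8, 0, -2.8, 0, -1.8, 0, -5.5, 0, -1.8, 0, -5.5, 0, -1.8, 0, -5.5, 0, -1.4, 0, -5.5, 0, -1, 0, -5.5, 0, -1, 0],
)

```text
t: 10.8
tool_pos: [0.5526, 0.1351, 0.0704]
orientation: [-0.521, -3.096, 0.001]
force: [-0.7, -0.3, -3.6]
opening: 0.0296
gripper_force: 29.9
```

```bash
python3 -c "
from h import *
to(2,.035,6)"
```

```text
t 11.1 pos [0.5534 0.1352 0.0714] F [-0.1  -0.03 -3.1 ] sd [5.00e-04 0.00e+00 4.00e-04 5.57e-01] M [-0.008 -0.014 -0.01 ]
shift cm [-0.12 -0.07  0.84]
```

play_rows(
  targets=[-0.1, -0.05, 0.3, 0, -0.1, -0.05, 0.6, 0, -0.1, -0.05, 0.7, 0, -0.1, -0.05, 0.77, 0, -0.1, -0.05, 0.82, 0, -0.1, -0.05, 0.87, 0, -0.1, -0.05, 0.87, 0, -0.1, -0.05, 0.87, 0],
)

```text
t: 11.77
tool_pos: [0.5549, 0.1342, 0.063]
orientation: [0.522, 3.098, -0.0]
force: [0.3, -0.9, -2.1]
opening: 0.0299
gripper_force: 29.9
```

```bash
python3 -c "
from h import *
to(2,.035,8)"
```

```text
t 12.17 pos [0.555  0.1342 0.063 ] F [-0.63 -0.24 -2.32] sd [0.     0.     0.     0.3003] M [-0.038  0.097  0.005]
shift cm [ 0.06 -0.02  0.  ]
```

play_rows(
  targets=[0, 0, 0.05, 0, 0, 0, 0.1, 0, 0, 0, 0.13, 0, 0, 0, 0.13, 0, 0, 0, 0.13, 0],
)

```text
t: 12.58
tool_pos: [0.555, 0.1342, 0.0617]
orientation: [0.522, 3.098, 0.0]
force: [-0.2, -0.3, -2.3]
opening: 0.0295
gripper_force: 29.9
```

```bash
python3 -c "
from h import *
to(2,.035,8)"
```

```text
t 12.98 pos [0.555  0.1342 0.0617] F [-0.24 -0.04 -1.29] sd [0.     0.     0.     0.4564] M [-0.018  0.063 -0.022]
shift cm [ 0.06 -0.03 -0.13]
```

Pad 2 is free too. On to pad 3.

play_rows(
  targets=[0, 0, -1, 0, 0, 0, -1.8, 0, -0.3, -2.8, -1.8, 0, -0.6, -5.4, -1.8, 0, -0.6, -5.4, -1.8, 0, -0.6, -5.4, -1.4, 0, -0.6, -5.4, -1, 0, -0.6, -5.4, -1, 0],
)

```text
t: 13.65
tool_pos: [0.5425, 0.0817, 0.0708]
orientation: [-0.521, -3.097, -0.0]
force: [-0.0, 0.9, -4.8]
opening: 0.0293
gripper_force: 29.9
```

play_rows(
  targets=[0, 0, 0.3, 0, 0, 0, 0.6, 0, 0, 0, 0.7, 0, 0, 0, 0.77, 0, 0, 0, 0.82, 0, 0, 0, 0.87, 0, 0, 0, 0.87, 0, 0, 0, 0.87, 0],
)

```text
t: 14.32
tool_pos: [0.5431, 0.0813, 0.0633]
orientation: [0.522, 3.098, 0.0]
force: [-1.5, 1.2, -0.9]
opening: 0.0296
gripper_force: 29.9
```

```bash
python3 -c "
from h import *
to(3,.035,8)"
```

```text
t 14.72 pos [0.5431 0.0813 0.0632] F [-0.78  1.44 -0.  ] sd [0.000e+00 0.000e+00 1.000e-04 5.384e-01] M [ 0.31   0.187 -0.013]
shift cm [-0.01 -0.05  0.02]
```

Pad 3 is stiff (3.2 N where the others gave 0.9 N), so it holds the bead. Pads 4 and 5 still have to be pressed.

play_rows(
  targets=[0, 0, -0.9, 0, 0, 0, -1.7, 0, -2.8, 0, -1.7, 0, -5.5, -0.1, -1.7, 0, -5.5, -0.1, -1.7, 0, -5.5, -0.1, -1.3, 0, -5.5, -0.1, -0.87, 0, -5.5, -0.1, -0.87, 0],
)

```text
t: 15.38
tool_pos: [0.593, 0.0624, 0.0702]
orientation: [-0.521, -3.096, 0.001]
force: [-0.1, 0.5, -3.6]
opening: 0.0292
gripper_force: 29.9
```

play_rows(
  targets=[0, 0, 0.3, 0, 0, 0, 0.6, 0, 0, 0, 0.7, 0, 0, 0, 0.77, 0, 0, 0, 0.82, 0, 0, 0, 0.87, 0, 0, 0, 0.87, 0, 0, 0, 0.87, 0],
)

```text
t: 16.05
tool_pos: [0.5946, 0.0623, 0.0631]
orientation: [0.522, 3.098, 0.0]
force: [-0.7, 0.6, -1.7]
opening: 0.029
gripper_force: 29.9
```

```bash
python3 -c "
from h import *
to(4,.035,8)"
```

```text
t 16.45 pos [0.5946 0.0623 0.0631] F [-0.26  0.61 -2.19] sd [0.     0.     0.     0.3624] M [0.095 0.07  0.02 ]
shift cm [0.03 0.03 0.01]
```

play_rows(
  targets=[0, 0, 0.05, 0, 0, 0, 0.1, 0, 0, 0, 0.13, 0, 0, 0, 0.13, 0, 0, 0, 0.13, 0],
)

```text
t: 16.87
tool_pos: [0.5946, 0.0622, 0.0617]
orientation: [0.522, 3.098, 0.0]
force: [-1.5, -0.2, -2.3]
opening: 0.0297
gripper_force: 29.9
```

```bash
python3 -c "
from h import *
to(4,.035,8)"
```

```text
t 17.27 pos [0.5946 0.0623 0.0617] F [-0.13  0.6  -1.07] sd [0.     0.     0.     0.5269] M [0.14  0.005 0.   ]
shift cm [ 0.02  0.03 -0.13]
```

Pad 4 is free. On to pad 5.

play_rows(
  targets=[0, 0, -1, 0, 0, 0, -1.8, 0, -0.3, -2.8, -1.8, 0, -0.6, -5.4, -1.8, 0, -0.6, -5.4, -1.8, 0, -0.6, -5.4, -1.4, 0, -0.6, -5.4, -1, 0, -0.6, -5.4, -1, 0],
)

```text
t: 17.93
tool_pos: [0.582, 0.0099, 0.0707]
orientation: [-0.521, -3.097, -0.0]
force: [-1.1, 1.1, -3.8]
opening: 0.0295
gripper_force: 29.9
```

play_rows(
  targets=[0, 0, 0.3, 0, 0, 0, 0.6, 0, 0, 0, 0.7, 0, 0, 0, 0.77, 0, 0, 0, 0.82, 0, 0, 0, 0.87, 0, 0, 0, 0.87, 0, 0, 0, 0.87, 0],
)

```text
t: 18.6
tool_pos: [0.5827, 0.0093, 0.0631]
orientation: [0.522, 3.098, 0.0]
force: [-0.3, -0.5, -1.5]
opening: 0.0292
gripper_force: 29.9
```

```bash
python3 -c "
from h import *
to(5,.035,8)"
```

```text
t 19.0 pos [0.5826 0.0092 0.0631] F [ 0.35  0.29 -2.48] sd [0.     0.     0.     0.3315] M [ 0.134  0.002 -0.005]
shift cm [-0.05  0.02  0.01]
```

play_rows(
  targets=[0, 0, 0.05, 0, 0, 0, 0.1, 0, 0, 0, 0.13, 0, 0, 0, 0.13, 0, 0, 0, 0.13, 0],
)

```text
t: 19.42
tool_pos: [0.5826, 0.0092, 0.0617]
orientation: [0.522, 3.098, 0.0]
force: [-0.1, 0.5, -1.0]
opening: 0.0297
gripper_force: 29.9
```

```bash
python3 -c "
from h import *
to(5,.035,8)"
```

```text
t 19.82 pos [0.5826 0.0092 0.0617] F [ 0.16  0.53 -1.42] sd [0.     0.     0.     0.4247] M [ 0.155 -0.07  -0.015]
shift cm [-0.05  0.02 -0.13]
```

Pads 4 and 5 are both free, so pad 3 has the bead. Returning to set the weight there.

play_rows(
  targets=[0, 0, -1, 0, 0, 0, -1.8, 0, 3, 2.7, -1.8, 0, 6.1, 5.4, -1.8, 0, 6.1, 5.4, -1.8, 0, 6.1, 5.4, -1.4, 0, 6.1, 5.4, -1, 0, 6.1, 5.4, -1, 0],
)

```text
t: 20.48
tool_pos: [0.5425, 0.0796, 0.0711]
orientation: [-0.522, -3.097, 0.001]
force: [-0.5, 0.3, -3.5]
opening: 0.0295
gripper_force: 29.9
```

play_rows(
  targets=[0, 0, 0.3, 0, 0, 0, 0.6, 0, 0, 0, 0.7, 0, 0, 0, 0.74, 0, 0, 0, 0.78, 0, 0, 0, 0.82, 0, 0, 0, 0.86, 0, 0, 0, 0.86, 0],
)

```text
t: 21.15
tool_pos: [0.5427, 0.0801, 0.0633]
orientation: [0.522, 3.098, -0.0]
force: [-0.9, -0.5, -0.9]
opening: 0.0297
gripper_force: 29.9
```

```bash
python3 -c "
from h import *
to(3,.035,8)"
```

```text
t 21.55 pos [0.5428 0.0802 0.0633] F [-0.49 -1.53 -0.41] sd [0.     0.     0.     0.6208] M [-0.33   0.123 -0.005]
shift cm [-0.01  0.07  0.03]
```

Confirmed stiff again. Easing the grip, opening, and backing off upward.

play_rows(
  targets=[0, 0, 0, 0, 0, 0, 0, 0, 0, 0, 0, 0],
  grip_force=5,
)

```text
t: 21.8
tool_pos: [0.5427, 0.0803, 0.0631]
orientation: [0.522, 3.098, 0.0]
force: [-0.6, -2.0, -1.0]
opening: 0.0298
gripper_force: 5.0
```

play_rows(
  targets=[0, 0, 0, 0, 0, 0, 0, 0, 0, 0, 0, 0, 0, 0, 0, 0, 0, 0, 0, 0, 0, 0, 0, 0],
  grip=5.5,
)

```text
t: 22.3
tool_pos: [0.5426, 0.0803, 0.0631]
orientation: [0.522, 3.098, 0.0]
force: [-0.0, 0.2, 0.4]
opening: 0.055
gripper_force: 0.0
```

```bash
python3 - <<'E'
from h import *
to(3,.035,6)
c=cam("scene");x,y=200,90;k=5
v=cv2.resize(c["image"][y:y+115,x:x+120,::-1],None,fx=k,fy=k,interpolation=cv2.INTER_CUBIC)
for a in np.arange(0,6.28,.15):
    for r,z,col in((.009,.034,(0,0,255)),(.015,.096,(255,0,0))):
        u,w=proj(c,[P[2][0]+r*np.cos(a),P[2][1]+r*np.sin(a),z]);cv2.circle(v,(int((u-x+.5)*k),int((w-y+.5)*k)),1,col,-1)
cv2.imwrite("pics/p3.png",v)
E
```

```text
t 22.6 pos [0.5426 0.0803 0.063 ] F [ 0.02 -0.21 -0.07] sd [0.     0.     0.     0.4152] M [-0.005 -0.011  0.003]
shift cm [-0.03  0.06  0.  ]
```

View pics/p3.png

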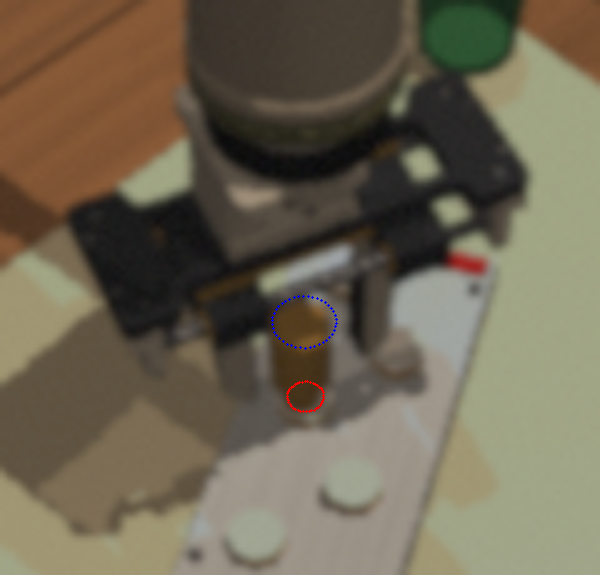

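The weight stands upright in the rings on pad 3, with the fingers clear on both sides (around (237,370) and (375,310)) and zero force. Lifting away.

play_rows(
  targets=[0, 0, -1, 0, 0, 0, -3, 0, 0, 0, -6, 0, 0, 0, -9, 0, 0, 0, -12, 0, 0, 0, -15, 0, 0, 0, -15, 0, 0, 0, -15, 0],
)

```text
t: 23.32
tool_pos: [0.5443, 0.0803, 0.2166]
orientation: [0.521, 3.092, 0.002]
force: [-1.1, -0.2, 0.7]
opening: 0.0552
gripper_force: 0.0
```

play_rows(
  targets=[12, -12, 0, 0, 12, -12, 0, 0, 12, -12, 0, 0, 12, -12, 0, 0, 12, -12, 0, 0, 12, -12, 0, 0, 12, -12, 0, 0, 12, -12, 0, 0],
)

```text
t: 23.98
tool_pos: [0.3906, 0.0064, 0.2129]
orientation: [-0.522, -3.098, -0.0]
force: [0.2, 0.5, 0.1]
opening: 0.0551
gripper_force: 0.0
```

```bash
python3 - <<'E'
from h import *
avg(4)
o=[]
for n,x,y in(("top",180,130),("scene",200,90)):
    c=cam(n);k=3.3
    v=cv2.resize(c["image"][y:y+120,x:x+120,::-1],None,fx=k,fy=k,interpolation=cv2.INTER_CUBIC)
    for a in np.arange(0,6.28,.15):
        for r,z,col in((.009,.034,(0,0,255)),(.015,.099,(255,0,0))):
            u,w=proj(c,[P[2][0]+r*np.cos(a),P[2][1]+r*np.sin(a),z]);cv2.circle(v,(int((u-x+.5)*k),int((w-y+.5)*k)),1,col,-1)
    o.append(v)
cv2.imwrite("pics/end.png",np.hstack(o))
E
```

```text
t 24.18 pos [0.3905 0.0066 0.2128] F [ 0.57 -0.29  0.27] sd [1.000e-04 0.000e+00 0.000e+00 2.023e-01] M [ 0.034 -0.01   0.003]
```

View pics/end.png

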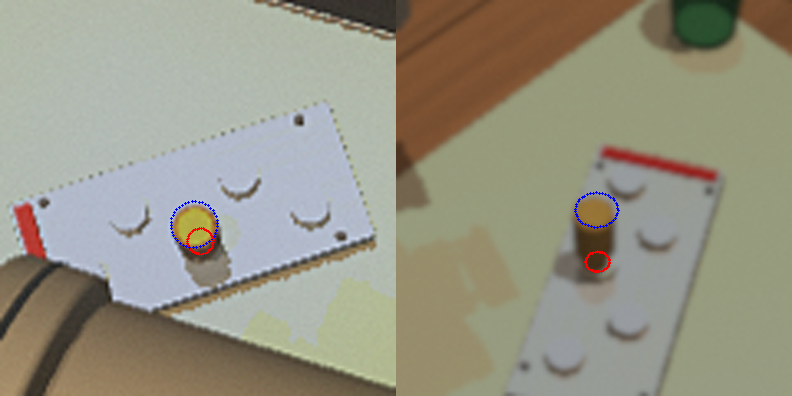

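Both views show the weight upright and centred on pad 3: its top at (195,225) in the top crop and (597,212) in the scene crop, each inside its predicted ring. The arm is clear, so I'm handing in.

```bash
python3 -c "
from h import *
print(workorder.close_job())"
```

```text
the job is handed in; nothing more can be done
None
```

I pressed all five pads in order at about 2–3 N each, found pad 3 to be the one standing high, left the weight upright and released in the middle of it, and handed the job in; no verdict was returned.

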